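Roll the thick shaft onto the setting-out line

ROBOT

A 7-joint arm with a two-finger parallel gripper is mounted at the origin on a cart in front of the work surface, level with it; the furniture and walls round the work are solid. World frame = base frame: x ahead of the robot, y to its left, z up, the work surface at z = 0. Lengths are in m, angles in rad, forces in N, time in s.
With the tool pointing down it reaches from about 0.35 to 0.9 m from the base axis. Payload 7.2 kg.
Tool frame: the origin (TCP) lies at the very end of the fingers, on their centre line; the grasp point (between the pads) lies 19 mm behind it; z points along the fingers, y is the line along which they close (so a half turn about z gives the same grasp; the last joint's range is limited). The gripper opens to 88 mm and grips with 3 to 60 N. Pads are 20 mm wide; open, the fingers measure 115 mm over their backs; the gripper's body (75 mm by 178 mm) begins 61 mm behind the grasp point.
Start: joints at [-1.171, 0.411, -0.013, 1.596, 0.006, 1.134, -0.082], TCP at [0.282, 0.558, 0.186] pointing down, gripper open.
Joint ranges: [-2.95, 2.95], [-0.29, 1.99], [-1.47, 1.44], [0.14, 2.54], [-1.03, 4.17], [0.13, 1.85], [-2.86, 2.86]. Speed limits (rad/s): [2.39, 2.39, 3.01, 3.01, 3.14, 3.14, 3.14].

INTERFACE

Orientations are given as a unit quaternion [w, x, y, z].
In Python, from bench import env gives the robot as it stands.
- The arm moves only by the tool play_rows, never from a script. Its argument "series" is a list of rows, each an object of numbers: "dx", "dy", "dz": the shift along the world's x, y, z in m; "spin": the turn about the world's z in degrees. In form: [{"dx": .., "dy": .., "dz": .., "spin": ..}, ...]. A call has 1 to 5 rows; each row is the pose to reach, as a shift and turn from the pose commanded when the call began; what a row does not reach only later rows make up. A row lasts 1/8 s, in which the tool goes at most 62.5 mm and 10.7 degrees, less where a joint would pass 70% of its speed; a pose out of reach is approached as far as the arm can. A call with a gripper value outside its range is refused whole. "gripper" is the opening, from -1 (shut) to 1 (fully open), set as the call begins (left out, the last holds). The fingers move at their own pace and stop on an object; "squeeze" is the grip in N (left out, the last holds). Time passes only in rows, so rows that repeat a pose let the fingers close. It gives the time, the measured TCP pose, the force, the opening and the grip force at its end, in the units of the state.
- env.state(): the state, without advancing time (a new reading comes with each control period).
- env.snapshot(name): name is "scene" or "side" or "wrist"; returns (picture, depth): 400x640x3 uint8, blue, green, red; 400x640 float32, m along the optical axis (not along the pixel's ray), 0 where there is no reading.
- env.camera_info(name): a dict with "fovy" (degrees; the focal length in pixels is half the picture's height over the tangent of half this angle, whatever the lens; pixels are square), "cx", "cy" (the principal point, pixels), "dist" ([k1, k2, p1, p2, k3] as OpenCV has them; the pictures are not rectified), "rvec" (rotation vector, rad) and "tvec" (3), from world to camera coordinates, as OpenCV has them. Camera axes: x right, y down, z forward; pixel columns grow to the right and rows downward; lengths in m; the calibration is good to about 2 mm. A picture is of the moment at which its call begins: read the wrist's pose just before it. camera_info takes no time and is no camera call; for the wrist camera it gives the pose at the moment of the call.
- env.sign_off(): hands the job in; it is judged then, once.
Trained networks look in the newest picture that a camera, given by its name, has taken for a name from the list of things; names that differ only in an ending like _2 or _b are one class to them, and where a whole thing is asked for, a point or a joint stands for the part that bears it (a point fixed in the world has none). Each returns a list of dicts, best first, with "conf" (0 to 1); they miss things now and then, are a little off and sometimes report something else, mostly with a low value. They report only what shows in the picture. A call takes as long as a camera call. They do not tell look-alikes from the thing itself.
- env.cut_out(camera, thing): "pixels" (400x640 bool, what is visible of it) and "centre" ([column, row] as shares, 0 to 1, of the picture: columns of its width, rows of its height, amid what is visible of it).
- env.mark_of(camera, thing): "centre" ([column, row] as shares, 0 to 1, of the picture: columns of its width, rows of its height: a listed point, or the origin of a listed thing).
The state is a dict: "time": time; "qpos": joint angles; "joint_velocities": joint speeds; "tau": joint torques, N m; "ee_pos": TCP position; "tool_rot": TCP orientation; "contact_force": force on the tool from outside, world axes, zero at the start; "wrist_torque": the same for the moment, N m; "finger_gap": finger opening in m; "finger_force": force on a finger pad.
Only numpy, scipy, OpenCV 4.12 (cv2) and the standard library are available. Lean on these libraries where they do the work, as an engineer would, in place of code of your own. Each camera call takes 0.05 s, during which the arm holds its last target. There are 200 camera calls.

TASK

On the rubber-faced board, roll the thicker of the two steel shafts to the middle with your fingertips, pushing on its top, until it lies lengthwise right on the white line, and leave it resting there. It must turn as it goes, not be skidded over; do not pinch it, reach down beside it, or lift it. Leave the thinner shaft and the tools and parts round the board where they are.

Things in the scene. Friction and masses are not known exactly. Their poses are not given: they have to be found in the camera images.
- board: Setting-out board fixed to the bench: flat plate 150 mm (its x) by 270 mm (its y), 20 mm thick, dark rubber facing, light metal edge. Origin at the centre of its underside, z up; top face at z = 20 mm. Shafts roll along its y axis. The rubber brakes rolling: a shaft left at rest stays, one nudged slowly stops within some millimetres.
- line_mid (a point): Middle of the white line, flush with the board's top face; axes as the board's. The line is 3 mm wide and 134 mm long and runs across the middle of the board along its x axis (y = 0). The two shafts start one on each side of it, either way round, roughly parallel to it, 65 to 95 mm from it.
- thick_shaft: Thicker steel shaft, loose: body 36 mm in diameter and 64 mm long, with a 20 mm diameter stub 14 mm long at each end (92 mm overall), about 0.5 kg. Origin at its centre on its axis; x is along the shaft. A dark keyway at its own +z faces up at the start. Lying on the board, its axis is 18 mm and its top 36 mm above the board's face.
- thin_shaft: The thinner steel shaft, loose: round body 22 mm in diameter and 64 mm long, with a 12 mm diameter stub 14 mm long at each end, about 0.2 kg. Origin at its centre on its axis; x is along the shaft. Not to be moved.
- vee_block: Bystander: ground steel vee block 50 x 44 x 32 mm on the bench near the right (-y) end of the board, beyond the small spanner; origin at the centre of its underside.
- spanner_small: Bystander: small combination spanner, 138 x 19 x 8 mm, lying on the bench close to the right (-y) end of the board; origin at the centre of its underside, x along it.
- bearing: Bystander: ball bearing 40 mm across and 12 mm high, lying on the thin tan board on the robot's side of the rubber-faced board; origin at the centre of its underside.
- driver_blue: Bystander: small blue-handled screwdriver, 131 mm long, 18 mm thick, lying on the thin tan board on the robot's side of the rubber-faced board; origin at the centre of its underside, x along it towards the tip.
- motor: Bystander: small silver DC motor, 37 x 71 x 27 mm, lying on the bench to the left of the board, nearer the robot; origin under its middle.
There are look-alikes about, which are no part of the job. What is shaped like the thick_shaft but orange or turquoise is not meant.

How it is judged:
On the way:
1. the thick shaft has rolled a good third of a turn on the board (keyway pointing well down) (angle between thick_shaft's own z axis and vertical above 2.3 rad and z of thick_shaft in the frame of board below 0.042 m), for 0.05 s.
At the end, for the whole second after the job is handed in: The thick shaft rests on the board along the white line: its centre within 7 mm of the line sideways and 30 mm of the line's middle lengthwise, its axis within 8 degrees of the line, not moving; the thin shaft within 12 mm and the bystanders within 15 mm of where they were (y of thick_shaft in the frame of board between -0.007 and 0.007 m and x of thick_shaft in the frame of board between -0.03 and 0.03 m and z of thick_shaft in the frame of board between 0.035 and 0.041 m and angle between the x axis of thick_shaft and the x axis of board, either way round below 0.14 rad and linear speed of thick_shaft below 0.01 m/s and angular speed of thick_shaft below 0.3 rad/s and distance of thin_shaft from where it was at the start of the episode below 0.012 m and distance of each of vee_block, spanner_small, bearing, driver_blue, motor from where it was at the start of the episode below 0.015 m); the robot touches nothing.
It fails at once if the thick shaft is lifted (its axis rises more than 8 mm) (z of thick_shaft in the frame of board above 0.046 m).
It fails at once if fingers touch the thick shaft while reaching down beside it, with their tips well below its axis (contact force between the fingers and thick_shaft above 0.3 N and z of the grasp point in the frame of board below 0.05 m).
It fails at once if the thin shaft is shifted more than 12 mm (distance of thin_shaft from where it was at the start of the episode above 0.012 m).
It fails at once if a tool or part round the board is shifted more than 15 mm (distance of any of vee_block, spanner_small, bearing, driver_blue, motor from where it was at the start of the episode above 0.015 m).
It also fails if it takes over 51 s, if anything falls off the work surface, if the arm or the gripper's body presses on something with over 40 N, if the wrist force passes 120 N, or if a joint passes its speed limit or range.

## Working session

There is one attempt and no reset: what is moved stays moved. The work goes in short steps, Python scripts to look and compute and a tool call to move; the robot and the scene stay as the last step left them, time stands still between calls to the robot, and variables do not carry over. Pictures are saved under pics/ and viewed, at most 10 in all, crops included, and the job is handed in when it is done.

Besides the shell and the picture viewer there is one more tool, called after "Emit:" by a JSON object that holds its "fn" and its "kwargs", one argument or row to a line. play_rows: Moves the arm, as the interface text tells. Its arguments: {"type":"object","properties":{"series":{"type":"array","items":{"type":"object","properties":{"dx":{"type":"number"},"dy":{"type":"number"},"dz":{"type":"number"},"spin":{"type":"number"}}}},"gripper":{"type":"number"},"squeeze":{"type":"number"}},"required":["series"]}

```bash
mkdir -p pics; cat > h.py <<'E'
import numpy as np, cv2
from bench import env
def K(n):
    c=env.camera_info(n); f=200/np.tan(np.radians(c['fovy'])/2)
    return c,np.array([[f,0,c['cx']],[0,f,c['cy']],[0,0,1.]])
def ray(c,k,uv):
    p=cv2.undistortPoints(np.array(uv,float).reshape(-1,1,2),k,np.array(c['dist'],float))[:,0]
    R=cv2.Rodrigues(np.array(c['rvec'],float))[0]; t=np.array(c['tvec'],float).ravel()
    d=np.c_[p,np.ones(len(p))]
    return -R.T@t, d@R, R, t
def at_z(c,k,uv,z):
    o,d,_,_=ray(c,k,uv); s=(z-o[2])/d[:,2]; return o+d*s[:,None]
def by_depth(c,k,uv,dep):
    o,d,_,_=ray(c,k,uv); return o+d*np.array(dep)[:,None]
E
cat > a.py <<'E'
from h import *
print({k:np.round(v,3) for k,v in env.state().items()})
for n in ('scene','side'):
    im,d=env.snapshot(n); cv2.imwrite(f'pics/{n}0.png',im); np.save(f'{n}0.npy',d)
    c,k=K(n)
    for t in ('thick_shaft','thin_shaft','board'):
        for r in env.cut_out(n,t)[:3]:
            m=r['pixels']&(d>0); vv,uu=np.nonzero(m)
            if len(uu)<10: continue
            P=by_depth(c,k,np.c_[uu,vv],d[m]); print(n,t,round(r['conf'],2),np.round(np.array(r['centre'])*[640,400]),np.round(np.median(P,0),3),np.round(np.percentile(P,2,axis=0),3),np.round(np.percentile(P,98,axis=0),3))
    for r in env.mark_of(n,'line_mid')[:2]:
        uv=np.array(r['centre'])*[640,400]; print(n,'line',r['conf'],uv,np.round(at_z(c,k,[uv],.02),3))
E
python3 a.py
```

```text
{'time': np.float64(0.0), 'qpos': array([-1.171,  0.412, -0.013,  1.597,  0.006,  1.134, -0.082]), 'joint_velocities': array([ 0.001, -0.001, -0.001, -0.   , -0.   , -0.002, -0.   ]), 'tau': array([-1.0000e-03, -5.8796e+01,  6.4200e-01, -2.9108e+01, -5.4000e-02,
        1.8000e-02,  0.0000e+00]), 'ee_pos': array([0.282, 0.557, 0.185]), 'tool_rot': array([-0.   ,  0.232,  0.973, -0.001]), 'contact_force': array([ 0.175,  0.258, -0.096]), 'wrist_torque': array([-0.011, -0.016, -0.054]), 'finger_force': np.float64(0.0), 'finger_gap': np.float64(0.088)}
scene thick_shaft 0.93 [404. 273.] [ 0.331 -0.511  0.029] [ 0.305 -0.534  0.006] [ 0.375 -0.48   0.036]
scene thick_shaft 0.79 [383. 200.] [ 0.583 -0.304  0.047] [ 0.549 -0.318  0.028] [ 0.631 -0.283  0.056]
scene thick_shaft 0.74 [279. 213.] [ 0.365 -0.088  0.031] [ 0.344 -0.112  0.004] [ 0.411 -0.04   0.039]
scene thin_shaft 0.49 [344. 188.] [ 0.612 -0.147  0.034] [ 0.574 -0.158  0.021] [ 0.66  -0.129  0.042]
scene board 0.67 [366. 204.] [ 0.566 -0.243  0.018] [ 0.505 -0.365 -0.   ] [ 0.67  -0.098  0.023]
scene line 0.64 [363.712 199.8  ] [[ 0.6   -0.222  0.02 ]]
scene line 0.45 [251.904 203.   ] [[0.373 0.038 0.02 ]]
side thick_shaft 0.93 [276. 319.] [ 0.351 -0.513  0.029] [ 0.317 -0.534  0.001] [ 0.387 -0.481  0.037]
side thick_shaft 0.63 [268. 200.] [ 0.376 -0.087  0.033] [ 0.347 -0.112  0.014] [ 0.407 -0.041  0.042]
side thin_shaft 0.45 [356. 203.] [ 0.614 -0.149  0.038] [ 0.577 -0.16   0.027] [ 0.655 -0.134  0.045]
side board 0.55 [358. 230.] [ 0.588 -0.247  0.021] [ 0.511 -0.366  0.005] [ 0.679 -0.1    0.025]
side line 0.7 [357.888 225.   ] [[ 0.598 -0.215  0.02 ]]
side line 0.67 [276.8  178.48] [[0.41  0.052 0.02 ]]
```

```bash
python3 - <<'E'
import cv2,numpy as np
a=cv2.imread('pics/scene0.png');b=cv2.imread('pics/side0.png')
cv2.imwrite('pics/c1.png',cv2.resize(a[130:330,180:480],(800,533),interpolation=cv2.INTER_CUBIC))
cv2.imwrite('pics/c2.png',cv2.resize(b[130:330,200:500],(800,533),interpolation=cv2.INTER_CUBIC))
E
```

```text
(no output)
```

View pics/c1.png

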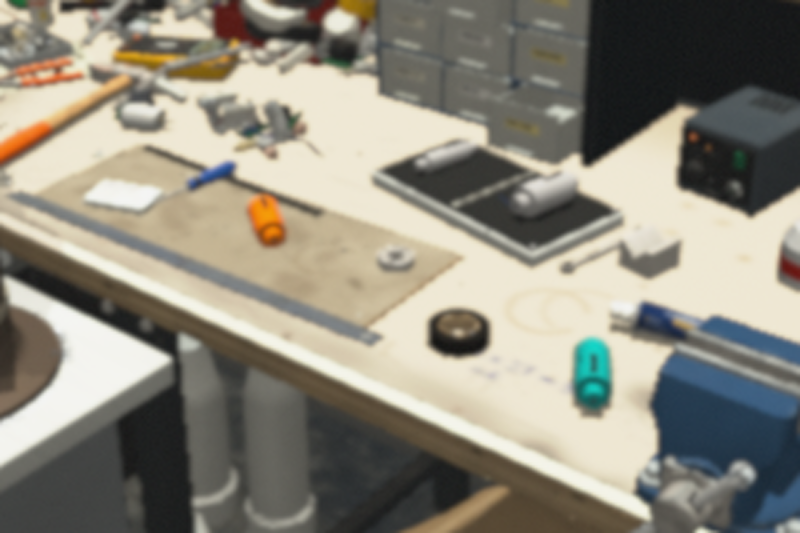

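View pics/c2.png

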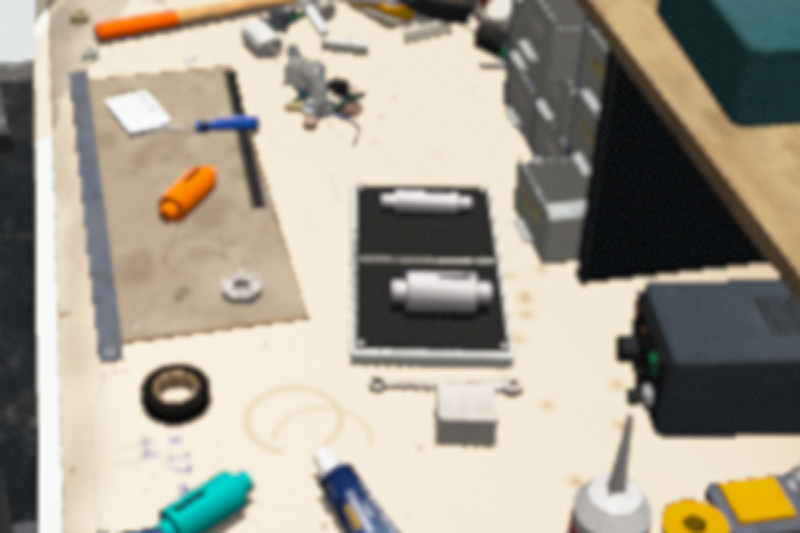

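The thick shaft is the silver one at about (440,290) in the side crop, on the -y side. The thin shaft is at (427,200), with the line between them at (425,258). I'll move above the board and take a closer look.

Emit:
{"fn": "play_rows", "kwargs": {
  "series": [
    {"dx":0.02,"dy":-0.04,"dz":0.04,"spin":-5},
    {"dx":0.04,"dy":-0.09,"dz":0.07,"spin":-10},
    {"dx":0.06,"dy":-0.145,"dz":0.09,"spin":-15},
    {"dx":0.08,"dy":-0.2,"dz":0.1,"spin":-20},
    {"dx":0.1,"dy":-0.255,"dz":0.1,"spin":-25}
  ],
  "gripper": -0.4
}}

```text
time: 1.12
ee_pos: [0.3827, 0.3013, 0.287]
tool_rot: [0.0, 0.438, 0.899, 0.001]
contact_force: [0.6, -1.0, 0.8]
finger_gap: 0.0411
finger_force: 0.0
```

Emit:
{"fn": "play_rows", "kwargs": {
  "series": [
    {"dx":0.02,"dy":-0.055,"spin":-5},
    {"dx":0.04,"dy":-0.11,"spin":-10},
    {"dx":0.06,"dy":-0.165,"spin":-15},
    {"dx":0.08,"dy":-0.22,"spin":-20},
    {"dx":0.1,"dy":-0.275,"spin":-25}
  ]
}}

```text
invalid input at $.series[0]: expected keys dx, dy, dz, spin
```

Emit:
{"fn": "play_rows", "kwargs": {
  "series": [
    {"dx":0.02,"dy":-0.05,"spin":-4},
    {"dx":0.03,"dy":-0.1,"spin":-8},
    {"dx":0.04,"dy":-0.15,"spin":-13},
    {"dx":0.05,"dy":-0.2,"spin":-13},
    {"dx":0.05,"dy":-0.24,"spin":-13}
  ]
}}

```text
invalid input at $.series[0]: expected keys dx, dy, dz, spin
```

Emit:
{"fn": "play_rows", "kwargs": {
  "series": [
    {"dx":0.02,"dy":-0.055,"dz":0,"spin":-5},
    {"dx":0.04,"dy":-0.11,"dz":0,"spin":-10},
    {"dx":0.06,"dy":-0.165,"dz":0,"spin":-15},
    {"dx":0.08,"dy":-0.22,"dz":0,"spin":-20},
    {"dx":0.1,"dy":-0.275,"dz":0,"spin":-25}
  ]
}}

```text
time: 1.75
ee_pos: [0.4823, 0.0261, 0.2862]
tool_rot: [0.0, 0.622, 0.783, 0.001]
contact_force: [0.8, 0.1, -0.3]
finger_gap: 0.0263
finger_force: 0.0
```

Emit:
{"fn": "play_rows", "kwargs": {
  "series": [
    {"dx":0.02,"dy":-0.05,"dz":0,"spin":-4},
    {"dx":0.03,"dy":-0.1,"dz":0,"spin":-8},
    {"dx":0.04,"dy":-0.15,"dz":0,"spin":-13},
    {"dx":0.05,"dy":-0.2,"dz":0,"spin":-13},
    {"dx":0.05,"dy":-0.24,"dz":0,"spin":-13}
  ]
}}

```text
time: 2.38
ee_pos: [0.5321, -0.2141, 0.2857]
tool_rot: [0.0, 0.706, 0.708, -0.0]
contact_force: [-0.0, 0.4, 0.1]
finger_gap: 0.0264
finger_force: 0.0
```

```bash
cat > w.py <<'E'
from h import *
import sys
s=env.state(); print(s['time'],np.round(s['ee_pos'],4),np.round(s['tool_rot'],3))
c,k=K('wrist'); im,d=env.snapshot('wrist'); cv2.imwrite(f'pics/{sys.argv[1]}.png',im); np.save(sys.argv[1]+'.npy',d)
import json; json.dump({q:np.array(v).tolist() for q,v in c.items()},open(sys.argv[1]+'.json','w'))
for t in ('thick_shaft','thin_shaft','board'):
    for r in env.cut_out('wrist',t)[:2]:
        m=r['pixels']&(d>0); vv,uu=np.nonzero(m)
        if len(uu)<50: continue
        P=by_depth(c,k,np.c_[uu,vv],d[m])
        if t!='board':
            P=P[P[:,2]>.03]
            (x,y),(w,h),a=cv2.minAreaRect((P[:,:2]*1000).astype(np.float32))
            e=np.linalg.svd(P[:,:2]-P[:,:2].mean(0),full_matrices=False)[2][0]
            print('axis deg from x',np.degrees(np.arctan(e[1]/e[0])), 'rect',x,y,w,h,a)
        print(t,round(r['conf'],2),np.round(np.array(r['centre'])*[640,400]),np.round(P.mean(0),4),np.round(np.percentile(P,1,axis=0),3),np.round(np.percentile(P,99,axis=0),3))
for r in env.mark_of('wrist','line_mid')[:1]:
    uv=np.array(r['centre'])*[640,400]; print('line',r['conf'],uv,np.round(at_z(c,k,[uv],.02),4))
E
python3 w.py w1
```

```text
2.375 [ 0.5321 -0.2141  0.2857] [ 0.     0.706  0.708 -0.   ]
axis deg from x 52.88015367472911 rect 381.2326354980469 -71.73584747314453 90.8764877319336 32.16486740112305 52.452728271484375
thick_shaft 0.8 [198.  51.] [ 0.3832 -0.0718  0.0367] [ 0.353 -0.106  0.03 ] [ 0.41  -0.037  0.042]
axis deg from x -11.70067490154457 rect 598.3667602539062 -294.1161193847656 33.579219818115234 92.27473449707031 79.21353149414062
thick_shaft 0.73 [369. 226.] [ 0.5971 -0.291   0.0511] [ 0.554 -0.312  0.036] [ 0.642 -0.274  0.058]
axis deg from x -13.710394969964652 rect 621.9616088867188 -141.7474365234375 21.749229431152344 91.44609832763672 77.05901336669922
thin_shaft 0.91 [391. 110.] [ 0.6221 -0.1417  0.0398] [ 0.579 -0.157  0.033] [ 0.665 -0.127  0.044]
board 0.57 [367. 153.] [ 0.6024 -0.2061  0.0209] [ 0.515 -0.354  0.016] [ 0.691 -0.087  0.023]
line 0.75 [370.304 168.   ] [[ 0.6022 -0.2215  0.02  ]]
```

View pics/w1.png

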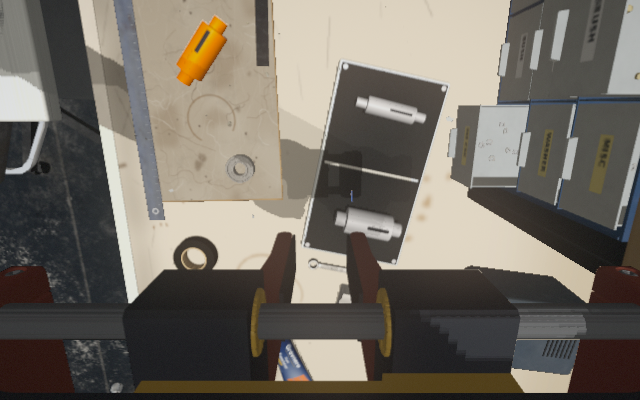

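The wrist view shows the thick shaft at (369,226), the line running (325,162) to (417,181), and the board yawed by about -12°. Next I'll fit the line and the shaft axis.

```bash
cat > l.py <<'E'
from h import *
import json,sys
n=sys.argv[1]
c=json.load(open(n+'.json')); _,k=K('wrist')
im=cv2.cvtColor(cv2.imread(f'pics/{n}.png'),cv2.COLOR_BGR2GRAY)
pts=[]
for u in range(328,415):
    v0=162+(u-325)*19/92; vs=np.arange(int(v0)-6,int(v0)+8); w=im[vs,u].astype(float)-np.median(im[vs,u]); w[w<15]=0
    if w.sum()>50: pts.append((u,(w*vs).sum()/w.sum()))
P=at_z(c,k,pts,.02); a=np.polyfit(P[:,0],P[:,1],1); print(len(pts),'line slope deg',np.degrees(np.arctan(a[0])),'y at .6',np.polyval(a,.6),'rms',np.std(P[:,1]-np.polyval(a,P[:,0])))
C=at_z(c,k,[(342,61),(447,86),(396,263),(303,246)],.02); print(np.round(C,3),C.mean(0))
print(np.round(at_z(c,k,[(325,162),(417,181)],.02),4))
E
python3 l.py w1
```

```text
87 line slope deg -11.532294684862666 y at .6 -0.22503088844482633 rms 0.00017519271740505928
[[ 0.56  -0.083  0.02 ]
 [ 0.698 -0.113  0.02 ]
 [ 0.647 -0.366  0.02 ]
 [ 0.507 -0.339  0.02 ]] [ 0.60306963 -0.22497996  0.02      ]
[[ 0.539  -0.2133  0.02  ]
 [ 0.6687 -0.2398  0.02  ]]
```

Emit:
{"fn": "play_rows", "kwargs": {
  "series": [
    {"dx":0.016,"dy":-0.022,"dz":-0.05,"spin":-4},
    {"dx":0.032,"dy":-0.044,"dz":-0.1,"spin":-8},
    {"dx":0.048,"dy":-0.066,"dz":-0.15,"spin":-11.3},
    {"dx":0.064,"dy":-0.088,"dz":-0.195,"spin":-11.3},
    {"dx":0.064,"dy":-0.088,"dz":-0.208,"spin":-11.3}
  ]
}}

```text
time: 3.25
ee_pos: [0.5951, -0.2986, 0.0742]
tool_rot: [-0.002, 0.772, 0.636, -0.001]
contact_force: [0.1, 0.4, 0.5]
finger_gap: 0.0264
finger_force: 0.0
```

```bash
python3 - <<'E'
from h import *
s=env.state(); print(np.round(s['ee_pos'],4),np.round(s['tool_rot'],4))
a,_=env.snapshot('side'); b,_=env.snapshot('scene')
o=np.vstack([cv2.resize(x,(700,300),interpolation=cv2.INTER_CUBIC) for x in (a[160:280,260:540],b[130:250,270:550])])
cv2.imwrite('pics/m1.png',o)
E
```

```text
[ 0.5951 -0.2986  0.0742] [-0.002   0.7719  0.6358 -0.0012]
```

View pics/m1.png

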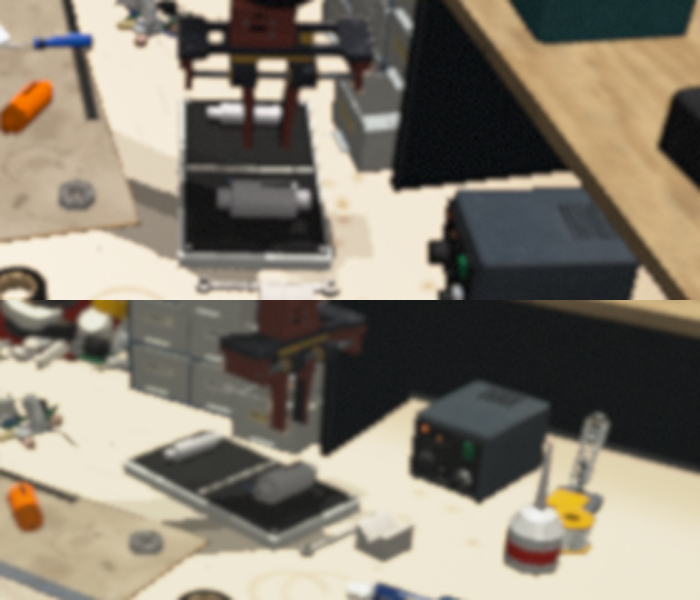

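The fingers look higher above the shaft than the TCP reading suggests, so I'll project the TCP into both pictures to check.

```bash
python3 - <<'E'
from h import *
s=env.state(); p=s['ee_pos']
for n in('side','scene'):
    c,k=K(n)
    X=np.array([p,[.598,-.2945,.056],[.603,-.2256,.02]])
    print(n,cv2.projectPoints(X,np.array(c['rvec'],float),np.array(c['tvec'],float),k,np.array(c['dist'],float))[0][:,0].round(1))
    im,d=env.snapshot(n); cv2.imwrite(f'pics/{n}1.png',im)
    np.save(n+'1.npy',d)
# finger tip pixels: side crop (248,145),(288,145)->
c,k=K('side'); d=np.load('side1.npy')
for u,v in [(268/2.5+260-8,145/2.5+160-4),(268/2.5+260+8,145/2.5+160-4)]:
    print(u,v,d[int(v),int(u)],by_depth(c,k,[(u,v)],[d[int(v),int(u)]]))
E
```

```text
side [[365.7 227.4]
 [366.  232.9]
 [360.5 227.2]]
scene [[384.7 190.3]
 [383.9 195.8]
 [365.2 199.7]]
359.2 214.0 1.1845084 [[ 0.57414921 -0.30690971  0.12664349]]
375.2 214.0 1.1848522 [[ 0.61177364 -0.31324417  0.1264257 ]]
```

```bash
python3 - <<'E'
import cv2,numpy as np
a=cv2.imread('pics/side1.png')[190:260,330:400];b=cv2.imread('pics/scene1.png')[150:220,350:420]
cv2.imwrite('pics/z.png',np.hstack([cv2.resize(x,(390,390),interpolation=cv2.INTER_NEAREST) for x in(a,b)]))
from h import *
c,k=K('side'); d=np.load('side1.npy')
for u in(358,376):
  for v in range(208,240,2): print(u,v,np.round(by_depth(c,k,[(u,v)],[d[v,u]])[0],3))
E
```

```text
358 208 [ 0.571 -0.306  0.144]
358 210 [ 0.571 -0.305  0.137]
358 212 [ 0.571 -0.305  0.131]
358 214 [ 0.572 -0.303  0.124]
358 216 [ 0.573 -0.303  0.118]
358 218 [ 0.605 -0.189  0.023]
358 220 [ 0.604 -0.192  0.019]
358 222 [ 0.602 -0.203  0.021]
358 224 [ 0.599 -0.214  0.022]
358 226 [ 0.598 -0.219  0.02 ]
358 228 [ 0.595 -0.229  0.021]
358 230 [ 0.593 -0.238  0.022]
358 232 [ 0.579 -0.289  0.057]
358 234 [ 0.577 -0.296  0.057]
358 236 [ 0.575 -0.304  0.057]
358 238 [ 0.575 -0.305  0.051]
376 208 [ 0.611 -0.317  0.147]
376 210 [ 0.663 -0.16   0.021]
376 212 [ 0.661 -0.167  0.02 ]
376 214 [ 0.658 -0.178  0.022]
376 216 [ 0.655 -0.188  0.023]
376 218 [ 0.653 -0.197  0.022]
376 220 [ 0.651 -0.205  0.023]
376 222 [ 0.649 -0.213  0.022]
376 224 [ 0.647 -0.22   0.021]
376 226 [ 0.644 -0.231  0.023]
376 228 [ 0.642 -0.237  0.021]
376 230 [ 0.639 -0.248  0.023]
376 232 [ 0.624 -0.293  0.054]
376 234 [ 0.621 -0.303  0.056]
376 236 [ 0.62  -0.31   0.055]
376 238 [ 0.618 -0.316  0.054]
```

View pics/z.png

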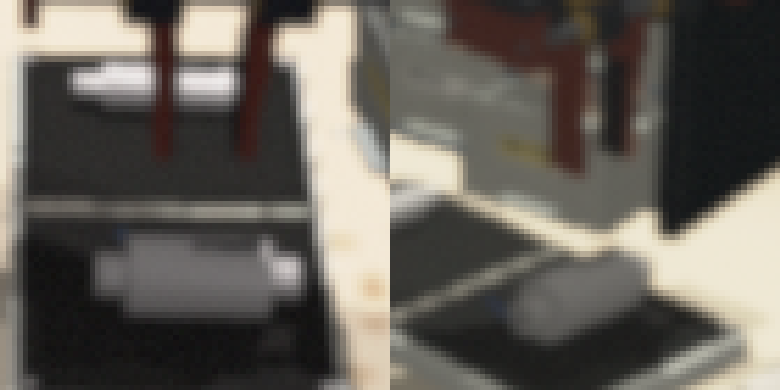

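```bash
python3 - <<'E'
from h import *
import json
c=json.load(open('w1.json')); _,k=K('wrist')
pr=lambda c,X:cv2.projectPoints(np.array(X,float),np.array(c['rvec'],float),np.array(c['tvec'],float),k,np.array(c['dist'],float))[0][:,0].round(1)
print('w1 tips expected',pr(c,[[.532-.02,-.2141,.2857],[.532+.02,-.2141,.2857],[.532-.02,-.2141,.3257],[.532+.02,-.2141,.3257]]))
d=np.load('w1.npy')
for u,v in[(285,238),(290,260),(360,238),(365,260)]: print(u,v,by_depth(c,k,[(u,v)],[d[v,u]]).round(3), d[v,u])
s=env.state(); print(s['time'],s['ee_pos'].round(4),s['qpos'].round(3),s['joint_velocities'].round(3))
c,_=K('wrist'); im,d=env.snapshot('wrist'); cv2.imwrite('pics/w2.png',im)
for p in[(100,100),(320,80),(320,150),(330,180)]: print(p,by_depth(c,k,[p],[d[p[1],p[0]]]).round(3))
m=(d>0)&(d<.35);vv,uu=np.nonzero(m)
print(pr(c,[s['ee_pos'],s['ee_pos']+[0,0,.04]]))
E
```

```text
w1 tips expected [[287.3 227.7]
 [351.  227.9]
 [279.9 254.2]
 [357.8 254.4]]
285 238 [[ 0.516 -0.202  0.333]] 0.1632166
290 260 [[ 0.52  -0.205  0.352]] 0.1458407
360 238 [[ 0.552 -0.202  0.332]] 0.16381012
365 260 [[ 0.551 -0.203  0.356]] 0.1406197
3.45 [ 0.5966 -0.2989  0.0793] [-0.011  0.646  0.615  1.624 -0.425  1.007  0.547] [ 0.002 -0.018  0.007 -0.01   0.001 -0.002  0.002]
(100, 100) [[ 0.444 -0.189  0.005]]
(320, 80) [[ 0.615 -0.208  0.02 ]]
(320, 150) [[ 0.605 -0.258  0.02 ]]
(330, 180) [[ 0.608 -0.282  0.021]]
[[319.4 228.1]
 [319.2 254.6]]
```

View pics/w2.png

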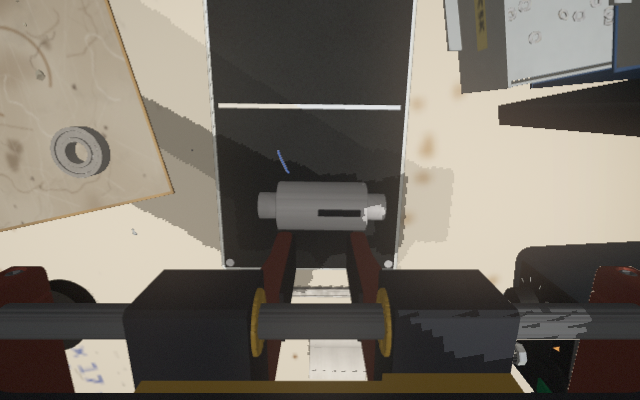

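```bash
cat > s.py <<'E'
from h import *
c,k=K('wrist'); s=env.state(); im,d=env.snapshot('wrist')
r=[q for q in env.cut_out('wrist','thick_shaft')]
for q in r:
    m=q['pixels']&(d>0); vv,uu=np.nonzero(m); P=by_depth(c,k,np.c_[uu,vv],d[m])
    if np.median(P[:,0])<.5: continue
    P=P[P[:,2]>.03]
    M=np.array([.603,-.2256]); X=np.array([.980,-.199]); Y=np.array([.199,.980])
    B=np.c_[(P[:,:2]-M)@X,(P[:,:2]-M)@Y,P[:,2]]
    T=B[(B[:,2]>.045)&(abs(B[:,0]-np.median(B[:,0]))<.025)]
    # fit circle R=18, slope: y=y0+a*x
    from scipy.optimize import least_squares
    f=lambda p:np.hypot(T[:,1]-p[0]-p[1]*T[:,0],T[:,2]-p[2])-.018
    o=least_squares(f,[np.median(T[:,1]),0,.038],loss='soft_l1',f_scale=.001)
    print('conf',round(q['conf'],2),'x range',np.percentile(B[:,0],[1,99]).round(4),'y0,slope deg,zc',o.x[0].round(4),np.degrees(o.x[1]).round(2),o.x[2].round(4),'rms',np.std(o.fun).round(5),len(T))
t=np.array(s['ee_pos']); print('t',s['time'],'tcp board',((t[:2]-M)@X).round(4),((t[:2]-M)@Y).round(4),t[2].round(4),'F',s['contact_force'].round(1))
E
python3 s.py
```

```text
conf 0.85 x range [-0.0348  0.0538] y0,slope deg,zc -0.0698 -0.39 0.0386 rms 0.00058 3149
  return _methods._mean(a, axis=axis, dtype=dtype,
  ret = ret.dtype.type(ret / rcount)
Traceback (most recent call last):
  File "s.py", line 14, in <module>
    o=least_squares(f,[np.median(T[:,1]),0,.038],loss='soft_l1',f_scale=.001)
ValueError: Initial guess is outside of provided bounds
```

Emit:
{"fn": "play_rows", "kwargs": {
  "series": [
    {"dx":0,"dy":0,"dz":-0.006,"spin":0},
    {"dx":0,"dy":0,"dz":-0.012,"spin":0},
    {"dx":0,"dy":0,"dz":-0.015,"spin":0},
    {"dx":0,"dy":0,"dz":-0.018,"spin":0}
  ]
}}

```text
time: 4.1
ee_pos: [0.5957, -0.3001, 0.0594]
tool_rot: [-0.0, 0.772, 0.635, -0.0]
contact_force: [-0.3, -0.3, 0.4]
finger_gap: 0.0263
finger_force: 0.0
```

Emit:
{"fn": "play_rows", "kwargs": {
  "series": [
    {"dx":0.001,"dy":-0.004,"dz":-0.001,"spin":0},
    {"dx":0.001,"dy":-0.004,"dz":-0.003,"spin":0},
    {"dx":0.001,"dy":-0.004,"dz":-0.005,"spin":0},
    {"dx":0.001,"dy":-0.004,"dz":-0.005,"spin":0}
  ]
}}

```text
time: 4.6
ee_pos: [0.5967, -0.304, 0.0545]
tool_rot: [-0.0, 0.772, 0.635, -0.0]
contact_force: [0.6, 0.3, -0.1]
finger_gap: 0.0266
finger_force: 0.0
```

No contact at TCP z = 0.0545, so the tips do seem to sit above the reported TCP. I'll back up, close the gripper fully, and see whether tip height depends on the opening.

```bash
cat > tip.py <<'E'
from h import *
s=env.state(); p=np.array(s['ee_pos'])
for n in('side','scene'):
    c,k=K(n); im,d=env.snapshot(n); m=d>0; vv,uu=np.nonzero(m); P=by_depth(c,k,np.c_[uu,vv],d[m])
    q=P-p; X=np.array([.98,-.199,0]); Y=np.array([.199,.98,0]); a=q@X; b=q@Y
    w=(abs(a)<.05)&(abs(b)<.018)&(P[:,2]>.066)&(P[:,2]<.25)
    h,e=np.histogram(P[w,2],np.arange(.065,.2,.008)); print(n,'tcp',p.round(4),'gap',round(s['finger_gap'],4),'lowest',np.sort(P[w,2])[:5].round(3)); print(h)
    if w.any():
        z0=P[w,2].min(); l=w&(P[:,2]<z0+.012); print(' a',a[l].min().round(4),a[l].max().round(4),'b',b[l].min().round(4),b[l].max().round(4))
E
python3 tip.py
```

```text
side tcp [ 0.5967 -0.304   0.0545] gap 0.0266 lowest [0.09  0.092 0.093 0.094 0.095]
[ 0  0  0 11 25 25 27 20 26 33 41 30  5  3  1  3]
 a -0.0251 0.0179 b -0.0158 0.0122
scene tcp [ 0.5967 -0.304   0.0545] gap 0.0266 lowest [0.09  0.091 0.091 0.091 0.091]
[ 0  0  0 27 36 38 34 41 40 40 38 35 17 11 12 19]
 a -0.0272 0.0223 b -0.013 0.0106
```

Emit:
{"fn": "play_rows", "kwargs": {
  "series": [
    {"dx":0,"dy":0,"dz":0.02,"spin":0},
    {"dx":0,"dy":0,"dz":0.02,"spin":0},
    {"dx":0,"dy":0,"dz":0.02,"spin":0},
    {"dx":0,"dy":0,"dz":0.02,"spin":0},
    {"dx":0,"dy":0,"dz":0.02,"spin":0}
  ],
  "gripper": -1
}}

```text
time: 5.32
ee_pos: [0.5966, -0.304, 0.0744]
tool_rot: [-0.0, 0.772, 0.635, -0.0]
contact_force: [0.7, 0.6, 0.2]
finger_gap: 0.0003
finger_force: 0.0
```

```bash
python3 tip.py
```

```text
side tcp [ 0.5966 -0.304   0.0744] gap 0.0003 lowest [0.112 0.113 0.114 0.115 0.116]
[ 0  0  0  0  0  2 23 21 26 23 25 29 38 28 28  3]
 a -0.0119 0.0046 b -0.0143 0.0063
scene tcp [ 0.5966 -0.304   0.0744] gap 0.0003 lowest [0.11  0.11  0.111 0.112 0.112]
[ 0  0  0  0  0  6 23 30 24 21 26 30 28 31 22 11]
 a -0.0146 0.0036 b -0.0131 0.0135
```

Emit:
{"fn": "play_rows", "kwargs": {
  "series": [
    {"dx":0.0016,"dy":0.008,"dz":-0.01,"spin":0},
    {"dx":0.0016,"dy":0.008,"dz":-0.016,"spin":0},
    {"dx":0.0016,"dy":0.008,"dz":-0.018,"spin":0},
    {"dx":0.0016,"dy":0.008,"dz":-0.02,"spin":0},
    {"dx":0.0016,"dy":0.008,"dz":-0.02,"spin":0}
  ]
}}

```text
time: 6.05
ee_pos: [0.5984, -0.2964, 0.0547]
tool_rot: [0.0, 0.772, 0.635, -0.0]
contact_force: [0.4, -0.3, -0.0]
finger_gap: 0.0003
finger_force: 0.0
```

Emit:
{"fn": "play_rows", "kwargs": {
  "series": [
    {"dx":0,"dy":0,"dz":-0.0015,"spin":0},
    {"dx":0,"dy":0,"dz":-0.003,"spin":0},
    {"dx":0,"dy":0,"dz":-0.003,"spin":0}
  ]
}}

```text
time: 6.42
ee_pos: [0.5984, -0.2961, 0.0516]
tool_rot: [-0.0, 0.772, 0.635, -0.0]
contact_force: [0.1, 0.8, 0.3]
finger_gap: 0.0005
finger_force: 0.0
```

```bash
python3 - <<'E'
from h import *
s=env.state(); p=np.array(s['ee_pos']); print(p.round(4),s['contact_force'].round(2),s['time'])
c,k=K('side'); im,d=env.snapshot('side'); m=d>0; vv,uu=np.nonzero(m); P=by_depth(c,k,np.c_[uu,vv],d[m]); q=P-p
for z in np.arange(.02,.2,.012):
    w=(abs(q[:,2]-z)<.006)&(np.hypot(q[:,0],q[:,1])<.12)
    if w.any(): print(round(z,3),w.sum(),q[w,0].min().round(3),q[w,0].max().round(3),q[w,1].min().round(3),q[w,1].max().round(3))
E
```

```text
[ 0.5984 -0.2961  0.0516] [0.06 0.77 0.28] 6.425
0.032 3 -0.012 0.0 -0.009 -0.007
0.044 32 -0.013 0.004 -0.015 -0.007
0.056 30 -0.014 0.004 -0.016 -0.005
0.068 33 -0.014 0.005 -0.015 -0.006
0.08 35 -0.015 0.006 -0.016 -0.007
0.092 50 -0.018 0.009 -0.015 0.003
0.104 34 -0.018 0.008 -0.017 -0.006
0.116 22 -0.087 0.066 -0.046 -0.009
0.128 205 -0.088 0.07 -0.05 0.002
0.14 323 -0.092 0.075 -0.05 0.024
0.152 306 -0.094 0.077 -0.05 0.03
0.164 689 -0.095 0.089 -0.05 0.046
0.176 124 -0.047 0.01 -0.025 -0.006
0.188 83 -0.046 0.009 -0.025 0.006
0.2 88 -0.047 0.007 -0.036 0.015
```

The gripper body also starts 116 mm above the reported TCP, where 80 mm is specified. So the reported TCP lies about 36 mm below the real fingertips, and contact should come at a reported z of about 0.020. I'll descend in steps and watch the force.

Emit:
{"fn": "play_rows", "kwargs": {
  "series": [
    {"dx":0.0023,"dy":-0.0086,"dz":0,"spin":0},
    {"dx":0.0023,"dy":-0.0086,"dz":-0.008,"spin":0},
    {"dx":0.0023,"dy":-0.0086,"dz":-0.016,"spin":0},
    {"dx":0.0023,"dy":-0.0086,"dz":-0.022,"spin":0},
    {"dx":0.0023,"dy":-0.0086,"dz":-0.026,"spin":0}
  ],
  "gripper": -0.55
}}

```text
time: 7.1
ee_pos: [0.6005, -0.3045, 0.025]
tool_rot: [-0.0, 0.772, 0.635, -0.0]
contact_force: [-0.1, 0.5, -0.3]
finger_gap: 0.0199
finger_force: 0.0
```

```bash
sed -i 's/    T=B\[/    if len(B)<500: continue\n    T=B[/; s/    # fit/    if len(T)<100: continue\n    # fit/' s.py; python3 s.py; sed -i 's/>.066/>.0585/;s/abs(b)<.018/abs(b)<.03/' tip.py; python3 tip.py
```

```text
conf 0.81 x range [-0.0342  0.0541] y0,slope deg,zc -0.0699 -0.46 0.0387 rms 0.0013 4250
t 7.1 tcp board 0.0132 -0.0778 0.025 F [-0.1  0.5 -0.3]
side tcp [ 0.6004 -0.3045  0.0251] gap 0.0196 lowest [0.059 0.059 0.059 0.059 0.059]
[ 22  21  21  25  26  32  31  36  11   3   5  53  95  88 188 161]
 a -0.0271 0.0164 b -0.0128 0.0108
scene tcp [ 0.6004 -0.3045  0.0251] gap 0.0196 lowest [0.062 0.062 0.063 0.063 0.064]
[35 39 31 40 36 38 41 30 16 12 19 41 63 36 90 82]
 a -0.0228 0.0187 b -0.0141 0.0126
```

Emit:
{"fn": "play_rows", "kwargs": {
  "series": [
    {"dx":0,"dy":0,"dz":-0.001,"spin":0},
    {"dx":0,"dy":0,"dz":-0.002,"spin":0},
    {"dx":0,"dy":0,"dz":-0.003,"spin":0},
    {"dx":0,"dy":0,"dz":-0.003,"spin":0}
  ]
}}

```text
time: 7.8
ee_pos: [0.6007, -0.3047, 0.0227]
tool_rot: [-0.0, 0.772, 0.635, -0.0]
contact_force: [-0.2, 0.5, 0.7]
finger_gap: 0.0198
finger_force: 0.0
```

Emit:
{"fn": "play_rows", "kwargs": {
  "series": [
    {"dx":0,"dy":0,"dz":-0.001,"spin":0},
    {"dx":0,"dy":0,"dz":-0.001,"spin":0}
  ]
}}

```text
time: 8.05
ee_pos: [0.6007, -0.3047, 0.0217]
tool_rot: [-0.0, 0.772, 0.635, -0.0]
contact_force: [-0.1, 0.2, -1.0]
finger_gap: 0.0199
finger_force: 0.0
```

Emit:
{"fn": "play_rows", "kwargs": {
  "series": [
    {"dx":0,"dy":0,"dz":-0.001,"spin":0},
    {"dx":0,"dy":0,"dz":-0.001,"spin":0}
  ]
}}

```text
time: 8.3
ee_pos: [0.6007, -0.3047, 0.0207]
tool_rot: [-0.0, 0.772, 0.635, -0.0]
contact_force: [-0.0, -0.2, 0.8]
finger_gap: 0.0195
finger_force: 0.0
```

Emit:
{"fn": "play_rows", "kwargs": {
  "series": [
    {"dx":0,"dy":0,"dz":-0.001,"spin":0},
    {"dx":0,"dy":0,"dz":-0.001,"spin":0}
  ]
}}

```text
time: 8.55
ee_pos: [0.6007, -0.3047, 0.0197]
tool_rot: [-0.0, 0.772, 0.635, -0.0]
contact_force: [-0.4, -0.1, 0.3]
finger_gap: 0.0196
finger_force: 0.0
```

Emit:
{"fn": "play_rows", "kwargs": {
  "series": [
    {"dx":0,"dy":0,"dz":-0.001,"spin":0},
    {"dx":0,"dy":0,"dz":-0.001,"spin":0}
  ]
}}

```text
time: 8.8
ee_pos: [0.6008, -0.3051, 0.0194]
tool_rot: [0.0, 0.772, 0.635, 0.0]
contact_force: [-1.2, 1.3, 4.7]
finger_gap: 0.0196
finger_force: 2.3
```

Contact found at reported z = 0.0195. First rolling stroke.

Emit:
{"fn": "play_rows", "kwargs": {
  "series": [
    {"dx":0,"dy":0,"dz":-0.0008,"spin":0},
    {"dx":0.0013,"dy":0.0065,"dz":-0.0008,"spin":0},
    {"dx":0.003,"dy":0.0145,"dz":-0.0008,"spin":0},
    {"dx":0.0045,"dy":0.022,"dz":-0.0008,"spin":0},
    {"dx":0.006,"dy":0.029,"dz":-0.0008,"spin":0}
  ]
}}

```text
time: 9.43
ee_pos: [0.6069, -0.2763, 0.0192]
tool_rot: [0.001, 0.772, 0.635, 0.0]
contact_force: [-2.1, 0.6, 9.2]
finger_gap: 0.0196
finger_force: 4.6
```

```bash
python3 s.py
```

```text
conf 0.56 x range [-0.0349  0.0544] y0,slope deg,zc -0.0553 -0.05 0.0386 rms 0.00155 2849
t 9.425 tcp board 0.0139 -0.0489 0.0192 F [-2.1  0.6  9.2]
```

Pure rolling: the TCP moved 29 mm and the shaft 14.6 mm. I'll repeat the stroke.

Emit:
{"fn": "play_rows", "kwargs": {
  "series": [
    {"dx":0,"dy":0,"dz":0,"spin":0},
    {"dx":0,"dy":0,"dz":0.008,"spin":0},
    {"dx":-0.003,"dy":-0.0145,"dz":0.008,"spin":0},
    {"dx":-0.003,"dy":-0.0145,"dz":0.003,"spin":0},
    {"dx":-0.003,"dy":-0.0145,"dz":0,"spin":0}
  ]
}}

```text
time: 10.15
ee_pos: [0.6035, -0.2914, 0.0187]
tool_rot: [0.0, 0.772, 0.635, -0.0]
contact_force: [-8.0, 1.2, 25.2]
finger_gap: 0.02
finger_force: 12.5
```

Emit:
{"fn": "play_rows", "kwargs": {
  "series": [
    {"dx":0,"dy":0,"dz":0,"spin":0},
    {"dx":0.0015,"dy":0.0075,"dz":0,"spin":0},
    {"dx":0.0033,"dy":0.016,"dz":0,"spin":0},
    {"dx":0.005,"dy":0.0245,"dz":0,"spin":0},
    {"dx":0.0066,"dy":0.0325,"dz":0,"spin":0}
  ]
}}

```text
time: 10.78
ee_pos: [0.6103, -0.2584, 0.0191]
tool_rot: [0.0, 0.772, 0.635, 0.0]
contact_force: [-4.1, 0.8, 12.4]
finger_gap: 0.0199
finger_force: 6.1
```

```bash
python3 s.py
```

```text
conf 0.78 x range [-0.0347  0.0545] y0,slope deg,zc -0.0378 -0.38 0.0386 rms 0.00607 2796
t 10.775 tcp board 0.0136 -0.0306 0.0191 F [-4.1  0.8 12.4]
```

Emit:
{"fn": "play_rows", "kwargs": {
  "series": [
    {"dx":0,"dy":0,"dz":0,"spin":0},
    {"dx":0,"dy":0,"dz":0.008,"spin":0},
    {"dx":-0.003,"dy":-0.015,"dz":0.008,"spin":0},
    {"dx":-0.003,"dy":-0.015,"dz":0.003,"spin":0},
    {"dx":-0.003,"dy":-0.015,"dz":0.0004,"spin":0}
  ]
}}

```text
time: 11.5
ee_pos: [0.607, -0.2738, 0.0188]
tool_rot: [0.0, 0.773, 0.635, -0.0]
contact_force: [-6.1, 1.5, 21.6]
finger_gap: 0.0197
finger_force: 11.0
```

Emit:
{"fn": "play_rows", "kwargs": {
  "series": [
    {"dx":0,"dy":0,"dz":0,"spin":0},
    {"dx":0.0015,"dy":0.0075,"dz":0,"spin":0},
    {"dx":0.0033,"dy":0.016,"dz":0,"spin":0},
    {"dx":0.005,"dy":0.0245,"dz":0,"spin":0},
    {"dx":0.0066,"dy":0.0325,"dz":0,"spin":0}
  ]
}}

```text
time: 12.12
ee_pos: [0.6138, -0.2406, 0.0191]
tool_rot: [0.0, 0.772, 0.635, 0.0]
contact_force: [-2.6, 0.8, 10.8]
finger_gap: 0.0195
finger_force: 5.1
```

```bash
python3 s.py
```

```text
conf 0.88 x range [-0.0345  0.0547] y0,slope deg,zc -0.0202 -0.35 0.0385 rms 0.00513 2693
t 12.125 tcp board 0.0135 -0.0125 0.0191 F [-2.6  0.8 10.8]
```

Emit:
{"fn": "play_rows", "kwargs": {
  "series": [
    {"dx":0,"dy":0,"dz":0,"spin":0},
    {"dx":0,"dy":0,"dz":0.008,"spin":0},
    {"dx":-0.003,"dy":-0.013,"dz":0.008,"spin":0},
    {"dx":-0.003,"dy":-0.013,"dz":0.003,"spin":0},
    {"dx":-0.003,"dy":-0.013,"dz":0.0002,"spin":0}
  ]
}}

```text
time: 12.85
ee_pos: [0.6106, -0.2539, 0.0188]
tool_rot: [-0.0, 0.772, 0.635, -0.0]
contact_force: [-6.0, 1.3, 22.9]
finger_gap: 0.0195
finger_force: 11.6
```

Emit:
{"fn": "play_rows", "kwargs": {
  "series": [
    {"dx":0,"dy":0,"dz":0,"spin":0},
    {"dx":0.001,"dy":0.005,"dz":0,"spin":0},
    {"dx":0.0022,"dy":0.011,"dz":0,"spin":0},
    {"dx":0.0034,"dy":0.017,"dz":0,"spin":0},
    {"dx":0.0042,"dy":0.021,"dz":0,"spin":0}
  ]
}}

```text
time: 13.48
ee_pos: [0.615, -0.2323, 0.0192]
tool_rot: [-0.0, 0.772, 0.635, 0.0]
contact_force: [-3.0, 1.0, 10.1]
finger_gap: 0.0198
finger_force: 5.1
```

Emit:
{"fn": "play_rows", "kwargs": {
  "series": [
    {"dx":0,"dy":0,"dz":0,"spin":0},
    {"dx":0,"dy":0,"dz":0.008,"spin":0},
    {"dx":-0.002,"dy":-0.009,"dz":0.008,"spin":0},
    {"dx":-0.002,"dy":-0.009,"dz":0.008,"spin":0}
  ]
}}

```text
time: 13.98
ee_pos: [0.6125, -0.2426, 0.0263]
tool_rot: [0.0, 0.773, 0.635, -0.0]
contact_force: [0.8, -0.2, 0.0]
finger_gap: 0.0197
finger_force: 0.0
```

```bash
python3 s.py
```

```text
conf 0.82 x range [-0.0345  0.0544] y0,slope deg,zc -0.0085 -0.37 0.0386 rms 0.00061 4042
t 13.975 tcp board 0.0127 -0.0148 0.0263 F [ 0.8 -0.2  0. ]
```

Emit:
{"fn": "play_rows", "kwargs": {
  "series": [
    {"dx":0,"dy":0,"dz":-0.005,"spin":0},
    {"dx":0,"dy":0,"dz":-0.0078,"spin":0},
    {"dx":0.0012,"dy":0.006,"dz":-0.0078,"spin":0},
    {"dx":0.0024,"dy":0.012,"dz":-0.0078,"spin":0},
    {"dx":0.0033,"dy":0.0165,"dz":-0.0078,"spin":0}
  ]
}}

```text
time: 14.7
ee_pos: [0.6166, -0.2247, 0.0193]
tool_rot: [0.0, 0.772, 0.635, 0.0]
contact_force: [-1.8, 0.2, 6.4]
finger_gap: 0.0197
finger_force: 3.4
```

Emit:
{"fn": "play_rows", "kwargs": {
  "series": [
    {"dx":0,"dy":0,"dz":0,"spin":0},
    {"dx":0,"dy":0,"dz":0,"spin":0},
    {"dx":0,"dy":0,"dz":0.008,"spin":0},
    {"dx":0,"dy":0,"dz":0.03,"spin":0},
    {"dx":-0.014,"dy":-0.068,"dz":0.07,"spin":0}
  ]
}}

```text
time: 15.32
ee_pos: [0.6077, -0.2724, 0.0805]
tool_rot: [-0.001, 0.769, 0.639, 0.001]
contact_force: [0.9, -1.1, 1.1]
finger_gap: 0.0197
finger_force: 0.0
```

Emit:
{"fn": "play_rows", "kwargs": {
  "series": [
    {"dx":0,"dy":0,"dz":0.04,"spin":0},
    {"dx":0,"dy":0,"dz":0.09,"spin":0},
    {"dx":0,"dy":0,"dz":0.09,"spin":0}
  ]
}}

```text
time: 15.7
ee_pos: [0.6076, -0.2797, 0.1758]
tool_rot: [0.004, 0.772, 0.635, 0.002]
contact_force: [-0.0, 0.1, -1.3]
finger_gap: 0.0196
finger_force: 0.0
```

```bash
python3 s.py; python3 w.py w3
```

```text
conf 0.78 x range [-0.0343  0.0542] y0,slope deg,zc 0.0001 -0.37 0.0386 rms 0.00064 1865
t 15.7 tcp board 0.0153 -0.0521 0.1758 F [-0.   0.1 -1.3]
15.8 [ 0.6058 -0.2778  0.1712] [0.001 0.772 0.635 0.001]
axis deg from x 43.90068524877128 rect 373.4814453125 -84.57628631591797 63.0515022277832 33.913368225097656 53.78141403198242
thick_shaft 0.93 [36. 27.] [ 0.3781 -0.0857  0.0367] [ 0.354 -0.109  0.03 ] [ 0.402 -0.066  0.041]
axis deg from x -11.899050876600722 rect 612.7158813476562 -227.21588134765625 35.47213363647461 91.5959701538086 77.47154235839844
thick_shaft 0.91 [318. 134.] [ 0.6132 -0.2265  0.0521] [ 0.57  -0.247  0.042] [ 0.656 -0.207  0.058]
axis deg from x -13.460308488298434 rect 622.7994995117188 -141.8823699951172 22.00510025024414 91.57122802734375 76.71241760253906
thin_shaft 0.93 [308.  35.] [ 0.6226 -0.1432  0.0396] [ 0.579 -0.158  0.032] [ 0.666 -0.128  0.044]
axis deg from x 79.69998767865148 rect 606.9610595703125 -335.7713928222656 167.55726623535156 38.58787155151367 74.36366271972656
thin_shaft 0.33 [323. 295.] [ 0.5854 -0.4077  0.0416] [ 0.566 -0.418  0.03 ] [ 0.613 -0.25   0.301]
board 0.82 [302. 112.] [ 0.6023 -0.2219  0.0211] [ 0.516 -0.354  0.016] [ 0.69  -0.104  0.023]
```

View pics/w3.png

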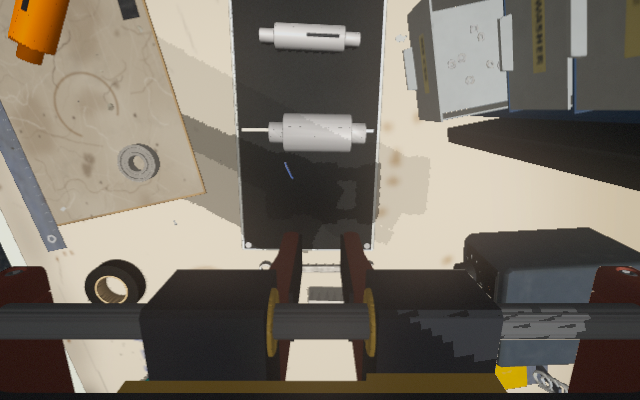

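The wrist view shows the thick shaft at (318,133), centred on the white line with the line's ends visible at both stubs. It measures 0.1 mm off the line and parallel to within 0.4°. The thin shaft hasn't moved and the arm is clear, so I'm handing in.

```bash
python3 -c "
from bench import env
print(env.sign_off())"
```

```text
the job is handed in; nothing more can be done
None
```

I rolled the thick shaft onto the white line and handed the job in: the last look put it about 0.1 mm off the line, 10 mm from its middle and parallel within 0.5°, with the thin shaft unmoved, but the hand-in returned no verdict.

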